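Open the dust-extractor control box and click its dial up three steps

TASK

Swing the hinged cover of the grey control box up and over past its balance point, so that it rests fully open by itself, and let go of it. Then turn the dial inside exactly three clicks clockwise (seen from above) and leave the cover standing open. Do not knock over the glue bottle beside the box.

Things in the scene. Friction and masses are not known exactly. Their poses are not given: they have to be found in the camera images.
- control_box: Grey sheet-metal case fixed to the bench, 160 (x) by 220 (y) by 85 mm high (all lengths in mm), walls 4, shut by a steel cover. Origin: centre of its underside. x points from the handle side to the hinge side, z up. Sunken panel inside, 36 above the bench, 49 below the rim, with the dial, a black fuse cap (22 across, 14 high) at x 30, y -60 and a lamp (12 across, 6 high) at x -30, y -60.
- cover (a joint): Angle of the cover about its hinge: 0 shut (level), 1.57 upright, 1.9 fully open, leaning back on its stop. A steel plate 160 by 220 by 4 mm, about 0.35 kg. Only its weight acts (2 to 3 N at the bar lifts it): let go short of upright it falls shut; a little beyond upright (1.65) it falls open and stays.
- cover_hinge (a point): Middle of the cover's hinge line, along the far (+x of the box) top edge of the case, 85.5 mm above the bench. The hinge line runs along the box's y.
- cover_bar (a point): Middle of the cover's pull bar: round dark steel, 10 mm thick, 110 mm long along the box's y between two end arms, 40 in front of the cover's free edge, in the plate's plane. Shut, it is 200 to the handle side (-x) of the hinge and 90 mm above the bench, nothing beneath. It swings round the hinge line at 200 radius (and 5 off it, outer side); being round it can turn in upright fingers all the way.
- dial (a joint): Angle of the dial, 0 at the start, growing clockwise seen from above. Spring detents every 0.419 rad (24 degrees): let go, it settles in the nearest one; a click takes about 0.08 N m. Stops at -0.84 and 2.51. Three clicks are 1.257.
- dial_grip (a point): On the dial's vertical axis at x 0, y 30 mm of the box, 69.5 mm above the bench, about half-way up its grip: a black bar 42 long, 14 wide, from 54 to 82 above the bench, along the box's x at dial 0, white line on top at the pointer end (handle side at 0). Skirt 44 across under it, grey collar 68 across. Pips on the panel mark the clicks, larger ones the start and the third. Site axes turn with the dial.
- glue_bottle: Yellow glue bottle, loose, 68 mm across and 195 mm high with a thin spout, standing to the +y or -y side of the box, its axis 60 to 110 mm from the side wall. Origin: centre of its underside; z up when it stands.
Not all that is in view belongs to the job. There is more than one size of the glue_bottle; the one meant has the size given above.

How it is judged:
By the outcome, as a careful person would: the job done as asked, in the order asked, and still so for the second after the job is handed in, with the robot touching nothing.
It also fails if it takes over 48 s, if anything falls off the work surface, if the arm or the gripper's body presses on something with over 40 N, if the wrist force passes 120 N, or if a joint passes its speed limit or range.

ROBOT

A 7-joint arm with a two-finger parallel gripper is mounted at the origin on the work surface. World frame = base frame: x ahead of the robot, y to its left, z up, the work surface at z = 0. Lengths are in m, angles in rad, forces in N, time in s.
With the tool pointing down it reaches from about 0.425 to 0.925 m from the base axis. Payload 6.8 kg.
Tool frame: the origin (TCP) lies at the very end of the fingers, on their centre line; the grasp point (between the pads) lies 19 mm behind it; z points along the fingers, y is the line along which they close (so a half turn about z gives the same grasp; the last joint's range is limited). The gripper opens to 85 mm and grips with 20 to 120 N. Pads are 22 mm wide; open, the fingers measure 114 mm over their backs; the gripper's body (76 mm by 85 mm) begins 54 mm behind the grasp point. The pads swing forward as they close: fully open they stand 13 mm farther back than shut.
Start: joints at [1.187, 0.477, 0.022, 1.555, -0.011, 1.109, -0.083], TCP at [0.184, -0.65, 0.231] pointing down, gripper open.
Joint ranges: [-2.96, 2.96], [-0.34, 2.1], [-1.41, 1.46], [0.24, 2.44], [-1.37, 4.51], [0.17, 1.92], [-2.96, 2.96]. Speed limits (rad/s): [2.39, 2.39, 3.14, 3.14, 3.14, 3.14, 3.14].

INTERFACE

Orientations are given as a rotation vector (axis times angle).
In Python, from bench import monitor, optics, r gives the robot as it stands.
- The arm moves only by the shell command python3 -m crank 'ROWS' [OPENING] [FORCE]. ROWS is JSON, a list of rows, each a list of 2 entries, a list of its own where there are three numbers: the shift along the tool's x, y, z in cm, then the turn, a rotation vector about the tool's x, y, z in rad. A call has 1 to 5 rows; each row shifts and turns the commanded pose from where the row before left it, along the tool's axes as they then stand; what a row does not reach is not made up. A row lasts 1/10 s, in which the tool goes at most 50 mm and 8.59 degrees, less where a joint would pass 70% of its speed; a pose out of reach is approached as far as the arm can. A call is refused whole if a number of a shift passes 5 or a number of a turn 0.15, either way. A call with a gripper value outside its range is refused whole. OPENING is the finger opening in cm, from 0 to 8.54, set as the call begins (- or left out, the last holds). The fingers move at their own pace and stop on an object; FORCE is the grip in N (left out, the last holds). Time passes only in rows, so rows that do not move let the fingers close. It gives the time, the measured TCP pose, the force, the opening and the grip force at its end, in the units of the state.
- monitor.get_obs(): the state, without advancing time (a new reading comes with each control period).
- optics.grab_frame(name): name is "scene" or "top"; returns (picture, depth): 384x512x3 uint8, red, green, blue; 384x512 float32, m along the optical axis (not along the pixel's ray), 0 where there is no reading.
- optics.camera_model(name): a dict with "vertical_fov" (degrees; the focal length in pixels is half the picture's height over the tangent of half this angle, whatever the lens; pixels are square), "cx", "cy" (the principal point, pixels), "R" (3x3) and "t" (3): a world point X has camera coordinates R X + t. Camera axes: x right, y down, z forward; pixel columns grow to the right and rows downward; lengths in m; the calibration is good to about 2 mm. A picture is of the moment at which its call begins. camera_model takes no time and is no camera call.
- r.hand_in(): hands the job in; it is judged then, once.
The state is a dict: "clock": time; "joints": joint angles; "qvel": joint speeds; "tau": joint torques, N m; "tcp_pos": TCP position; "orientation": TCP orientation; "contact_force": force on the tool from outside, world axes, zero at the start; "moment": the same for the moment, N m; "grip_width": finger opening in m; "gripper_force": force on a finger pad.
Only numpy, scipy, OpenCV 4.12 (cv2) and the standard library are available. Lean on these libraries where they do the work, as an engineer would, in place of code of your own. Each camera call takes 0.05 s, during which the arm holds its last target. There are 200 camera calls.

## Working session

There is one attempt and no reset: what is moved stays moved. The work goes in short steps, Python scripts to look and compute and a shell command to move; the robot and the scene stay as the last step left them, time stands still between calls to the robot, and variables do not carry over. Pictures are saved under pics/ and viewed, at most 10 in all, crops included, and the job is handed in when it is done.

```bash
mkdir -p pics
cat > h.py <<'E'
import numpy as np,cv2
from bench import monitor,optics,r
def cloud(n):
    p,d=optics.grab_frame(n);m=optics.camera_model(n);d=np.asarray(d,float)
    f=192/np.tan(np.radians(m['vertical_fov'])/2)
    v,u=np.mgrid[:384,:512]
    c=np.stack([(u-m['cx'])/f*d,(v-m['cy'])/f*d,d],-1)
    X=(c-np.array(m['t']))@np.array(m['R']); X[d<=0]=np.nan
    return p,X
E
python3 - <<'E'
from h import *
for n in("scene","top"):
    p,X=cloud(n);np.save(n+'.npy',X);cv2.imwrite(f'pics/{n}0.png',cv2.cvtColor(p,cv2.COLOR_RGB2BGR))
    print(n,optics.camera_model(n))
o=monitor.get_obs();print(o)
E
```

```text
scene {'vertical_fov': 52.471512164664865, 'cx': 257.7073053886728, 'cy': 189.1762067897661, 'R': array([[ 0.76380665,  0.64535505,  0.01078203],
       [ 0.50469637, -0.58675102, -0.63324941],
       [-0.40234434,  0.48912176, -0.77387269]]), 't': array([-0.55580358, -0.10300579,  1.18258255])}
top {'vertical_fov': 56.044686420083714, 'cx': 251.9258593041235, 'cy': 195.26460914881548, 'R': array([[-0.08767809, -0.99613087,  0.00598713],
       [-0.9742096 ,  0.08449106, -0.20922933],
       [ 0.20791393, -0.02417755, -0.97784827]]), 't': array([0.23612211, 0.5234129 , 0.75335515])}
{'clock': 0.1, 'joints': array([ 1.18691038,  0.47772835,  0.02236913,  1.5563554 , -0.01149616,
        1.10927633, -0.08306787]), 'qvel': array([ 0.00093923, -0.00166327,  0.00075091, -0.00316018, -0.00047635,
       -0.00029354,  0.0002989 ]), 'tau': array([ 4.44931240e-03, -5.97757137e+01,  1.61388561e+00, -2.81954670e+01,
        1.29179089e-02,  5.05930628e-03, -5.94094203e-06]), 'tcp_pos': array([ 0.18363343, -0.64899169,  0.23041494]), 'orientation': array([-3.11018142e+00, -4.31659317e-01,  5.62236597e-04]), 'contact_force': array([0.25281566, 0.09649617, 0.47842829]), 'moment': array([ 0.01444355, -0.03917024, -0.01393961]), 'gripper_force': 0.0, 'grip_width': 0.08526792087720804}
```

View pics/scene0.png

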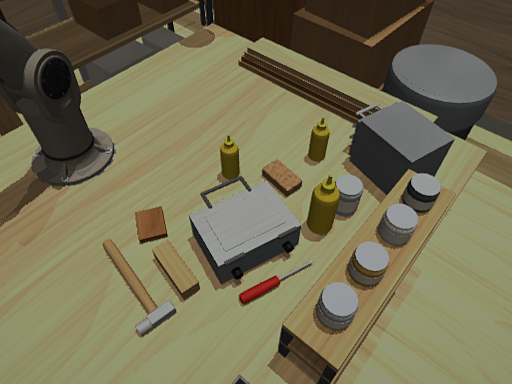

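View pics/top0.png

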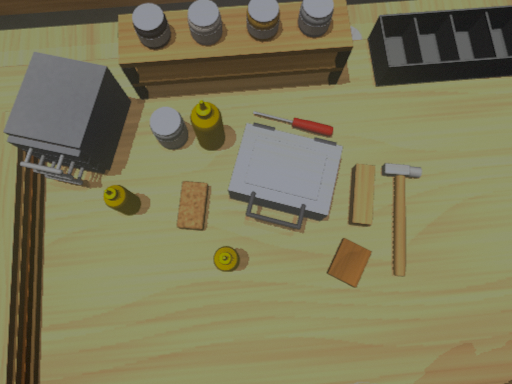

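The scene view shows the box at about (245,230), its bar at (225,190) and the big bottle at (322,205). In the top view the box is at (285,170), the bar at (275,215) and the bottle at (208,125), on the box's +y side.

Run:
```python
from h import *
X=np.load('top.npy')
def reg(u0,u1,v0,v1,z0,z1):
    P=X[v0:v1,u0:u1].reshape(-1,3);return P[(P[:,2]>z0)&(P[:,2]<z1)]
P=reg(222,348,118,235,.078,.1)
rect=cv2.minAreaRect((P[:,:2]*1000).astype(np.float32));print('all',rect,np.median(P[:,2]))
# plate only: exclude bar rows by eroding mask
M=((X[...,2]>.078)&(X[...,2]<.1)).astype(np.uint8);M[:118]=0;M[235:]=0;M[:,:222]=0;M[:,348:]=0
M2=cv2.morphologyEx(M,cv2.MORPH_OPEN,np.ones((15,15)))
Q=X[M2>0];rect=cv2.minAreaRect((Q[:,:2]*1000).astype(np.float32));print('plate',rect,cv2.boxPoints(rect))
B=X[((M>0)&(cv2.dilate(M2,np.ones((7,7)))==0))];print('bar pts',len(B),B.mean(0),cv2.minAreaRect((B[:,:2]*1000).astype(np.float32)))
for b in [(190,226,95,152),(100,142,180,218),(210,242,243,275)]:
    G=reg(*b,.03,.25);print('bottle',b,G[:,2].max(),cv2.minAreaRect((G[:,:2]*1000).astype(np.float32)),G[G[:,2]>G[:,2].max()-.02].mean(0))
```

```text
all ((579.7877807617188, 143.53761291503906), (272.0286560058594, 210.36878967285156), 70.51004791259766) 0.0907011885980289
plate ((592.0901489257812, 111.63044738769531), (220.2177734375, 165.42474365234375), 70.4140853881836) [[477.2528    35.619316]
 [633.1061   -19.834358]
 [706.9275   187.64157 ]
 [551.0742   243.09525 ]]
bar pts 733 [0.54516144 0.1448906  0.09241952] ((576.0084838867188, 142.1155242919922), (270.1923828125, 209.83888244628906), 72.71807098388672)
bottle (190, 226, 95, 152) 0.19612480469925186 ((702.6738891601562, 275.77105712890625), (59.80980682373047, 66.44712829589844), 16.468223571777344) [0.70445221 0.27636792 0.18798542]
bottle (100, 142, 180, 218) 0.15013679627509524 ((554.4571533203125, 477.8839416503906), (47.4606819152832, 51.07559585571289), 54.8783073425293) [0.55511904 0.47823716 0.14105076]
bottle (210, 242, 243, 275) 0.15118954662262798 ((406.4643249511719, 256.5223693847656), (50.89982223510742, 50.64275360107422), 85.07847595214844) [0.40608903 0.25606019 0.14360054]
```

```bash
cat >> h.py <<'E'
from scipy.spatial.transform import Rotation as Ro
C=np.array([.5921,.1116]);PH=np.radians(-19.6)
xb=np.array([np.cos(PH),np.sin(PH)]);yb=np.array([-xb[1],xb[0]])
def box(x,y,z): return np.r_[C+x*xb+y*yb,z]
def down(yaw): # yaw of tool y, z down
    y=np.array([np.cos(yaw),np.sin(yaw),0]);z=np.array([0,0,-1.]);return Ro.from_matrix(np.c_[np.cross(y,z),y,z])
def plan(wps,start=None):
    """wps: (pos, yaw, n rows); prints rows in tool axes (cm, rad)"""
    o=monitor.get_obs();p=o['tcp_pos'];R=Ro.from_rotvec(o['orientation'])
    if start: p,R=start[0],down(start[1])
    for q,yaw,n in wps:
        dv=(R.inv()*down(yaw)).as_rotvec()
        out=[]
        p0=np.array(p);R0=R
        for i in range(n):
            t=p0+(np.array(q)-p0)*(i+1)/n
            s=np.round(R.inv().apply(t-p)*100,1);w=np.round(dv/n,3)
            out.append([s.tolist(),w.tolist()]);p=p+R.apply(s/100);R=R*Ro.from_rotvec(w)
        for k in range(0,n,5): print(str(out[k:k+5]).replace(' ',''))
        print('end',p.round(4))
E
python3 - <<'E'
from h import *
o=monitor.get_obs();print(box(-120,0,.09) if 0 else box(-.12,0,.09),(Ro.from_rotvec(o['orientation'])).as_matrix().round(3))
y0=-1.2946
plan([([.43,-.28,.22],-.8,10),(box(-.122,0,.15),PH,10)])
E
```

```text
[0.47905311 0.15185419 0.09      ] [[ 0.962  0.272 -0.001]
 [ 0.272 -0.962  0.002]
 [-0.    -0.002 -1.   ]]
[[[3.4,-2.9,0.1],[-0.0,-0.0,-0.049]],[[3.5,-2.7,0.1],[-0.0,-0.0,-0.049]],[[3.6,-2.5,0.1],[-0.0,-0.0,-0.049]],[[3.8,-2.4,0.1],[-0.0,-0.0,-0.049]],[[3.9,-2.1,0.1],[-0.0,-0.0,-0.049]]]
[[[3.9,-2.0,0.2],[-0.0,-0.0,-0.049]],[[4.1,-1.8,0.1],[-0.0,-0.0,-0.049]],[[4.1,-1.6,0.1],[-0.0,-0.0,-0.049]],[[4.3,-1.3,0.1],[-0.0,-0.0,-0.049]],[[4.3,-1.2,0.1],[-0.0,-0.0,-0.049]]]
end [ 0.4304 -0.2797  0.2198]
[[[3.3,-2.8,0.7],[-0.0,-0.0,-0.046]],[[3.5,-2.6,0.7],[-0.0,-0.0,-0.046]],[[3.6,-2.5,0.7],[-0.0,-0.0,-0.046]],[[3.7,-2.3,0.7],[-0.0,-0.0,-0.046]],[[3.7,-2.1,0.7],[-0.0,-0.0,-0.046]]]
[[[3.9,-2.0,0.7],[-0.0,-0.0,-0.046]],[[4.0,-1.8,0.7],[-0.0,-0.0,-0.046]],[[4.0,-1.6,0.7],[-0.0,-0.0,-0.046]],[[4.1,-1.4,0.7],[-0.0,-0.0,-0.046]],[[4.2,-1.2,0.7],[-0.0,-0.0,-0.046]]]
end [0.477  0.1524 0.1505]
```

```bash
python3 -m crank '[[[3.4,-2.9,0.1],[0,0,-0.05]],[[3.5,-2.7,0.1],[0,0,-0.05]],[[3.6,-2.5,0.1],[0,0,-0.05]],[[3.8,-2.4,0.1],[0,0,-0.05]],[[3.9,-2.1,0.1],[0,0,-0.05]]]' 3.2 20
python3 -m crank '[[[3.9,-2.0,0.2],[0,0,-0.05]],[[4.1,-1.8,0.1],[0,0,-0.05]],[[4.1,-1.6,0.1],[0,0,-0.05]],[[4.3,-1.3,0.1],[0,0,-0.05]],[[4.3,-1.2,0.1],[0,0,-0.05]]]'
python3 -m crank '[[[3.3,-2.8,0.7],[0,0,-0.045]],[[3.5,-2.6,0.7],[0,0,-0.045]],[[3.6,-2.5,0.7],[0,0,-0.045]],[[3.7,-2.3,0.7],[0,0,-0.045]],[[3.7,-2.1,0.7],[0,0,-0.045]]]'
python3 -m crank '[[[3.9,-2.0,0.7],[0,0,-0.045]],[[4.0,-1.8,0.7],[0,0,-0.045]],[[4.0,-1.6,0.7],[0,0,-0.045]],[[4.1,-1.4,0.7],[0,0,-0.045]],[[4.2,-1.2,0.7],[0,0,-0.045]]]'
python3 - <<'E'
from h import *
plan([(box(-.12,0,.135),PH,1)])
p,X=cloud('scene');cv2.imwrite('pics/s1.png',cv2.resize(cv2.cvtColor(p[120:300,140:380],cv2.COLOR_RGB2BGR),None,fx=3,fy=3,interpolation=cv2.INTER_CUBIC))
E
```

```text
clock: 0.6
tcp_pos: [0.3077, -0.4631, 0.226]
orientation: [-3.032, -0.819, 0.0]
contact_force: [0.4, -1.1, -0.3]
grip_width: 0.0319
gripper_force: 0.0
clock: 1.1
tcp_pos: [0.4295, -0.2775, 0.2202]
orientation: [-2.907, -1.191, 0.0]
contact_force: [0.4, -0.4, -1.1]
grip_width: 0.0319
gripper_force: 0.0
clock: 1.6
tcp_pos: [0.4505, -0.0618, 0.185]
orientation: [2.755, 1.51, -0.0]
contact_force: [1.0, 0.7, 0.9]
grip_width: 0.0321
gripper_force: 0.0
clock: 2.1
tcp_pos: [0.4729, 0.1546, 0.1499]
orientation: [2.568, 1.809, -0.001]
contact_force: [0.8, -0.5, 1.2]
grip_width: 0.0317
gripper_force: 0.0
[[[-0.0,0.7,1.5],[-0.0,0.0,-0.002]]]
end [0.4795 0.1522 0.1349]
```

View pics/s1.png

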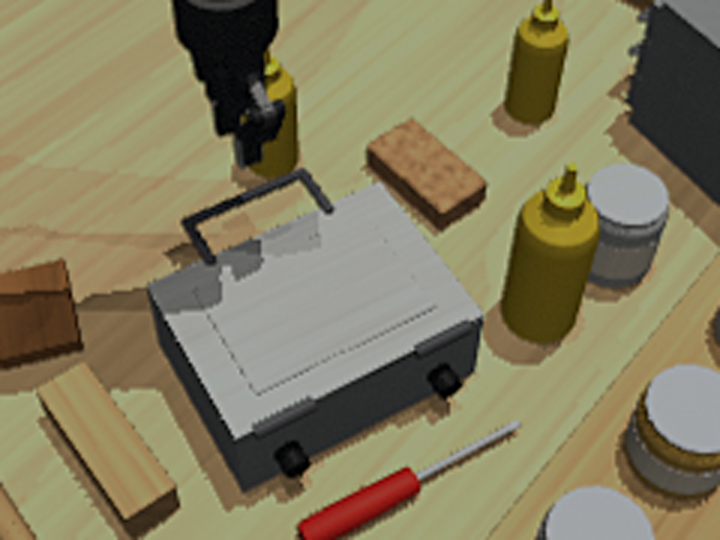

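The fingers (245,150 in the crop) stand above the middle of the bar (245,200). Going down to grip.

```bash
python3 -m crank '[[[0,0.7,2.5],[0,0,0]],[[0,0,2.7],[0,0,0]],[[0,0,2.7],[0,0,0]],[[0,0,0],[0,0,0]]]'
python3 -m crank '[[[0,0,0],[0,0,0]],[[0,0,0],[0,0,0]],[[0,0,0],[0,0,0]],[[0,0,0],[0,0,0]]]' 0 25
python3 - <<'E'
from h import *
o=monitor.get_obs();print(o['tcp_pos'],box(-.12,0,.071),o['contact_force'],o['grip_width'])
E
```

```text
clock: 2.55
tcp_pos: [0.4771, 0.1495, 0.0683]
orientation: [-2.568, -1.806, 0.01]
contact_force: [-0.5, -0.8, 0.9]
grip_width: 0.0321
gripper_force: 0.0
clock: 2.95
tcp_pos: [0.4759, 0.152, 0.0716]
orientation: [-2.565, -1.808, 0.007]
contact_force: [-10.8, 3.9, -1.5]
grip_width: 0.009
gripper_force: 24.4
[0.47589295 0.15198732 0.07162417] [0.47905311 0.15185419 0.071     ] [-10.84880231   3.93390689  -1.49310497] 0.009031798884715975
```

Run:
```python
import numpy as np
t=np.linspace(0,1.85,21)
y=-20*np.cos(t)+.5*np.sin(t);z=-(20*np.sin(t)+.5*np.cos(t))
Y=np.round(y-y[0],1);Z=np.round(z-z[0],1)
o=[[[0,a.round(1),b.round(1)],[0,0,0]] for a,b in zip(np.diff(Y),np.diff(Z))]
for k in range(0,20,5):print(str([[[0,float(a[0][1]),float(a[0][2])],[0,0,0]] for a in o[k:k+5]]).replace(' ',''),t[k+5])
```

```text
[[[0,0.1,-1.8],[0,0,0]],[[0,0.3,-1.9],[0,0,0]],[[0,0.5,-1.8],[0,0,0]],[[0,0.6,-1.7],[0,0,0]],[[0,0.8,-1.7],[0,0,0]]] 0.4625
[[[0,1.0,-1.6],[0,0,0]],[[0,1.0,-1.5],[0,0,0]],[[0,1.3,-1.4],[0,0,0]],[[0,1.3,-1.2],[0,0,0]],[[0,1.5,-1.2],[0,0,0]]] 0.925
[[[0,1.5,-1.0],[0,0,0]],[[0,1.7,-0.8],[0,0,0]],[[0,1.7,-0.7],[0,0,0]],[[0,1.7,-0.6],[0,0,0]],[[0,1.8,-0.4],[0,0,0]]] 1.3875
[[[0,1.9,-0.2],[0,0,0]],[[0,1.8,0.0],[0,0,0]],[[0,1.9,0.1],[0,0,0]],[[0,1.8,0.3],[0,0,0]],[[0,1.8,0.5],[0,0,0]]] 1.85
```

First, the first segment (with -0.3 along y to relieve the grip preload).

```bash
python3 -m crank '[[[0,-0.2,-1.8],[0,0,0]],[[0,0.3,-1.9],[0,0,0]],[[0,0.5,-1.8],[0,0,0]],[[0,0.6,-1.7],[0,0,0]],[[0,0.8,-1.7],[0,0,0]]]'
```

```text
clock: 3.45
tcp_pos: [0.4978, 0.1443, 0.1623]
orientation: [-2.569, -1.808, 0.0]
contact_force: [-0.4, 0.9, -3.3]
grip_width: 0.0092
gripper_force: 24.4
```

Clean lift, 3 N as expected.

```bash
python3 -m crank '[[[0,1.0,-1.6],[0,0,0]],[[0,1.0,-1.5],[0,0,0]],[[0,1.3,-1.4],[0,0,0]],[[0,1.3,-1.2],[0,0,0]],[[0,1.5,-1.2],[0,0,0]]]'
python3 -m crank '[[[0,1.5,-1.0],[0,0,0]],[[0,1.7,-0.8],[0,0,0]],[[0,1.7,-0.7],[0,0,0]],[[0,1.7,-0.6],[0,0,0]],[[0,1.8,-0.4],[0,0,0]]]'
```

```text
clock: 3.95
tcp_pos: [0.5533, 0.1247, 0.2321]
orientation: [-2.566, -1.808, 0.004]
contact_force: [-9.0, 0.4, 7.8]
grip_width: 0.0091
gripper_force: 24.7
clock: 4.45
tcp_pos: [0.6354, 0.0958, 0.2675]
orientation: [2.569, 1.808, 0.005]
contact_force: [-1.3, 2.3, 2.9]
grip_width: 0.0088
gripper_force: 25.2
```

```bash
python3 -m crank '[[[0,1.9,-0.2],[0,0,0]],[[0,1.8,0.0],[0,0,0]],[[0,1.9,0.1],[0,0,0]],[[0,1.8,0.3],[0,0,0]],[[0,1.8,0.5],[0,0,0]]]'
python3 -m crank '[[[0,0,0],[0,0,0]],[[0,0,0],[0,0,0]]]'
```

```text
clock: 4.95
tcp_pos: [0.7226, 0.0648, 0.2603]
orientation: [-2.569, -1.808, -0.006]
contact_force: [0.0, 1.7, 0.2]
grip_width: 0.0088
gripper_force: 25.3
clock: 5.15
tcp_pos: [0.7227, 0.0646, 0.2599]
orientation: [2.569, 1.807, 0.007]
contact_force: [1.6, 1.7, 4.4]
grip_width: 0.0092
gripper_force: 25.8
```

```bash
python3 -m crank '[[[0,0,0],[0,0,0]],[[0,0,0],[0,0,0]],[[0,0,0],[0,0,0]],[[0,0,0],[0,0,0]]]' 4.5
python3 -m crank '[[[0,0,-1],[0,0,0]],[[0,0,-2],[0,0,0]],[[0,0,-3],[0,0,0]],[[0,-3,0],[0,0,0]],[[0,-4,0],[0,0,0]]]'
python3 - <<'E'
from h import *
print(monitor.get_obs()['joints'])
for y in (PH+np.pi/2,PH-np.pi/2):
  plan([(box(-.05,.03,.31),PH+(y-PH)*.35,5),(box(-.12,.03,.25),y,10)])
E
```

```text
clock: 5.55
tcp_pos: [0.7212, 0.0636, 0.2572]
orientation: [2.57, 1.807, -0.001]
contact_force: [-0.0, -0.1, -0.3]
grip_width: 0.045
gripper_force: 0.0
clock: 6.05
tcp_pos: [0.6566, 0.087, 0.3186]
orientation: [2.571, 1.803, 0.004]
contact_force: [-0.3, 1.2, -0.4]
grip_width: 0.0452
gripper_force: 0.0
[ 0.14239561  0.44384746 -0.52914994  1.45332451  0.22697332  1.30267361
 -0.75153452]
[[[0.6,-2.4,0.2],[0.001,-0.0,-0.111]],[[0.9,-2.3,0.1],[0.001,-0.0,-0.111]],[[1.1,-2.2,0.2],[0.001,-0.0,-0.111]],[[1.4,-2.0,0.2],[0.001,-0.0,-0.111]],[[1.6,-1.9,0.2],[0.001,-0.0,-0.111]]]
end [0.5551 0.1571 0.3096]
[[[0.4,-0.6,0.6],[-0.0,-0.0,-0.102]],[[0.4,-0.6,0.6],[-0.0,-0.0,-0.102]],[[0.5,-0.5,0.6],[-0.0,-0.0,-0.102]],[[0.5,-0.4,0.6],[-0.0,-0.0,-0.102]],[[0.5,-0.4,0.6],[-0.0,-0.0,-0.102]]]
[[[0.7,-0.4,0.6],[-0.0,-0.0,-0.102]],[[0.6,-0.3,0.6],[-0.0,-0.0,-0.102]],[[0.7,-0.2,0.6],[-0.0,-0.0,-0.102]],[[0.6,-0.1,0.6],[-0.0,-0.0,-0.102]],[[0.7,-0.1,0.6],[-0.0,-0.0,-0.102]]]
end [0.4895 0.1801 0.2498]
[[[0.6,-2.4,0.2],[0.0,-0.0,0.109]],[[0.4,-2.4,0.1],[0.0,-0.0,0.109]],[[0.1,-2.5,0.2],[0.0,-0.0,0.109]],[[-0.2,-2.4,0.2],[0.0,-0.0,0.109]],[[-0.5,-2.4,0.1],[0.0,-0.0,0.109]]]
end [0.5552 0.1561 0.3104]
[[[-0.4,-0.6,0.6],[-0.0,-0.0,0.102]],[[-0.4,-0.6,0.6],[-0.0,-0.0,0.102]],[[-0.5,-0.5,0.6],[-0.0,-0.0,0.102]],[[-0.5,-0.5,0.6],[-0.0,-0.0,0.102]],[[-0.6,-0.4,0.6],[-0.0,-0.0,0.102]]]
[[[-0.6,-0.3,0.6],[-0.0,-0.0,0.102]],[[-0.6,-0.3,0.6],[-0.0,-0.0,0.102]],[[-0.7,-0.2,0.6],[-0.0,-0.0,0.102]],[[-0.7,-0.2,0.6],[-0.0,-0.0,0.102]],[[-0.7,-0.0,0.6],[-0.0,-0.0,0.102]]]
end [0.4888 0.1798 0.2502]
```

```bash
python3 -m crank '[[[0.6,-2.4,0.2],[0,0,0.11]],[[0.4,-2.4,0.1],[0,0,0.11]],[[0.1,-2.5,0.2],[0,0,0.11]],[[-0.2,-2.4,0.2],[0,0,0.11]],[[-0.5,-2.4,0.1],[0,0,0.11]]]'
python3 -m crank '[[[-0.4,-0.6,0.6],[0,0,0.1]],[[-0.4,-0.6,0.6],[0,0,0.1]],[[-0.5,-0.5,0.6],[0,0,0.1]],[[-0.5,-0.5,0.6],[0,0,0.1]],[[-0.6,-0.4,0.6],[0,0,0.1]]]'
python3 -m crank '[[[-0.6,-0.3,0.6],[0,0,0.1]],[[-0.6,-0.3,0.6],[0,0,0.1]],[[-0.7,-0.2,0.6],[0,0,0.1]],[[-0.7,-0.2,0.6],[0,0,0.1]],[[-0.7,0,0.6],[0,0,0.1]]]'
python3 - <<'E'
from h import *
a=[]
for n,u,v in(("scene",160,120),("top",180,70)):
    p,X=cloud(n);np.save(n+'.npy',X)
    a.append(cv2.resize(cv2.cvtColor(p[v:v+170,u:u+190],cv2.COLOR_RGB2BGR),None,fx=2.1*1,fy=2.1,interpolation=cv2.INTER_CUBIC))
    m=optics.camera_model(n);f=192/np.tan(np.radians(m['vertical_fov'])/2)
    for q in [box(0,.03,.082),box(-.02,.03,.082),box(.02,.03,.082)]:
        c=np.array(m['R'])@q+m['t'];x=np.array([f*c[0]/c[2]+m['cx'],f*c[1]/c[2]+m['cy']]);print(n,x.round(1),((x-[u,v])*2.1).round())
cv2.imwrite('pics/s2.png',np.hstack(a))
E
```

```text
clock: 6.55
tcp_pos: [0.5535, 0.1572, 0.31]
orientation: [2.966, 1.035, 0.001]
contact_force: [-0.2, 0.1, -0.1]
grip_width: 0.0449
gripper_force: 0.0
clock: 7.05
tcp_pos: [0.5206, 0.1691, 0.28]
orientation: [-3.13, -0.27, -0.001]
contact_force: [0.4, -0.6, 0.2]
grip_width: 0.0448
gripper_force: 0.0
clock: 7.55
tcp_pos: [0.4875, 0.1803, 0.2499]
orientation: [-3.099, 0.513, -0.001]
contact_force: [0.2, 0.0, -0.3]
grip_width: 0.0452
gripper_force: 0.0
scene [255.8 216.8] [201. 203.]
scene [251.7 211. ] [193. 191.]
scene [259.9 222.7] [210. 216.]
top [272.1 164.2] [193. 198.]
top [269.9 172.6] [189. 216.]
top [274.3 155.8] [198. 180.]
```

View pics/s2.png

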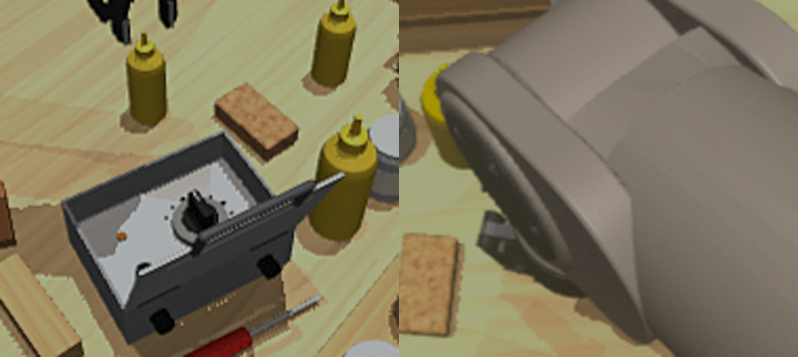

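The cover stands open, the bottle is upright, and the dial at crop (200,208) is where predicted (201,203). I'll refine its position from depth.

Run:
```python
from h import *
X=np.load('scene.npy').reshape(-1,3);d=X-box(0,.03,0)
L=np.c_[d[:,:2]@xb,d[:,:2]@yb,d[:,2]]
k=L[(np.hypot(L[:,0],L[:,1])<.03)&(L[:,2]>.074)&(L[:,2]<.09)];print(len(k),k.mean(0),cv2.minAreaRect((k[:,:2]*1000).astype(np.float32)),np.percentile(k[:,2],95))
plan([(box(0,.03,.14),PH-np.pi/2,5),(box(0,.03,.06),PH-np.pi/2,3)])
```

```text
93 [ 0.00063709 -0.00238266  0.0806374 ] ((-0.8996372222900391, -1.8541765213012695), (40.36241149902344, 13.831357955932617), 1.141689419746399) 0.08370129847718714
[[[2.4,0.0,2.2],[0.0,0.0,0.004]],[[2.5,0.0,2.2],[0.0,0.0,0.004]],[[2.4,0.1,2.2],[0.0,0.0,0.004]],[[2.5,-0.0,2.1],[0.0,0.0,0.004]],[[2.4,-0.1,2.2],[0.0,0.0,0.004]]]
end [0.6019 0.1404 0.1403]
[[[0.0,0.0,2.7],[0.0,0.0,-0.001]],[[0.0,0.0,2.7],[0.0,0.0,-0.001]],[[0.0,0.0,2.6],[0.0,0.0,-0.001]]]
end [0.6018 0.1404 0.0603]
```

```bash
python3 -m crank '[[[2.4,0.1,2.2],[0,0,0.015]],[[2.4,0.1,2.2],[0,0,0]],[[2.4,0,2.2],[0,0,0]],[[2.4,0,2.2],[0,0,0]],[[2.5,0,2.2],[0,0,0]]]'
python3 -m crank '[[[0,0,2.5],[0,0,0]],[[0,0,2.5],[0,0,0]],[[0,0,2],[0,0,0]],[[0,0,0.9],[0,0,0]],[[0,0,0],[0,0,0]]]'
python3 - <<'E'
from h import *
o=monitor.get_obs();d=o['tcp_pos']-box(0,.03,0);print(d[:2]@xb,d[:2]@yb,d[2],o['joints'][6])
y=Ro.from_rotvec(o['orientation']).as_matrix()[:,1];print(np.arctan2(y[1],y[0])-(PH-np.pi/2))
E
```

```text
clock: 8.15
tcp_pos: [0.6029, 0.1376, 0.1393]
orientation: [-3.097, 0.526, -0.002]
contact_force: [-0.2, 0.0, 1.3]
grip_width: 0.0448
gripper_force: 0.0
clock: 8.65
tcp_pos: [0.601, 0.1377, 0.0596]
orientation: [3.096, -0.528, -0.002]
contact_force: [-0.3, 0.1, 0.2]
grip_width: 0.0451
gripper_force: 0.0
-0.00037464359863435457 -0.002445712106296252 0.05961754660470827 -2.4232395048846453
0.0042198475345793796
```

Wrist joint 7 is at -2.42 and would run out of range during the clockwise turn, so I'll lift and take the opposite grasp (half turn).

```bash
python3 -m crank '[[[0,0,-2.5],[0,0,0]],[[0,0,-3],[0,0,0]],[[0,0,-2.5],[0,0,0]],[[0,0,0],[0,0,-0.14]],[[0,0,0],[0,0,-0.14]]]'
python3 -m crank '[[[0,0,0],[0,0,-0.14]],[[0,0,0],[0,0,-0.14]],[[0,0,0],[0,0,-0.14]],[[0,0,0],[0,0,-0.14]],[[0,0,0],[0,0,-0.14]]]'
python3 -m crank '[[[0,0,0],[0,0,-0.14]],[[0,0,0],[0,0,-0.14]],[[0,0,0],[0,0,-0.14]],[[0,0,0],[0,0,-0.14]],[[0,0,0],[0,0,-0.14]]]'
python3 -m crank '[[[0,0,0],[0,0,-0.14]],[[0,0,0],[0,0,-0.14]],[[0,0,0],[0,0,-0.14]],[[0,0,0],[0,0,-0.14]],[[0,0,0],[0,0,-0.14]]]'
python3 -m crank '[[[0,0,0],[0,0,-0.14]],[[0,0,0],[0,0,-0.14]],[[0,0,0],[0,0,-0.14]],[[0,0,0],[0,0,-0.14]],[[0,0,0],[0,0,-0.14]]]'
python3 - <<'E'
from h import *
o=monitor.get_obs();d=o['tcp_pos']-box(0,.03,0);print(d[:2]@xb,d[:2]@yb,d[2],o['joints'])
y=Ro.from_rotvec(o['orientation']).as_matrix()[:,1];print(np.arctan2(y[1],y[0])-(PH+np.pi/2))
plan([(box(-.0005,.0279,.06),PH+np.pi/2,4)])
E
```

```text
clock: 9.15
tcp_pos: [0.6029, 0.1385, 0.1437]
orientation: [-3.14, 0.082, -0.008]
contact_force: [-0.5, -0.0, -0.3]
grip_width: 0.045
gripper_force: 0.0
clock: 9.65
tcp_pos: [0.6022, 0.138, 0.1423]
orientation: [2.978, 0.999, 0.004]
contact_force: [0.2, 0.6, -0.5]
grip_width: 0.0449
gripper_force: 0.0
clock: 10.15
tcp_pos: [0.6022, 0.1379, 0.1423]
orientation: [2.454, 1.958, 0.003]
contact_force: [-0.1, -0.7, 0.5]
grip_width: 0.0452
gripper_force: 0.0
clock: 10.65
tcp_pos: [0.6023, 0.1377, 0.1422]
orientation: [1.634, 2.68, 0.002]
contact_force: [0.5, -1.1, 0.5]
grip_width: 0.0448
gripper_force: 0.0
clock: 11.15
tcp_pos: [0.6023, 0.1375, 0.1421]
orientation: [0.616, 3.078, -0.0]
contact_force: [0.6, -0.1, -0.5]
grip_width: 0.045
gripper_force: 0.0
0.0009458314048607877 -0.0021542383760222647 0.1421088510079932 [ 0.36449327  0.68717781 -0.99377742  1.73220663  0.64731267  1.08509485
  0.33116395]
-0.05303245633491316
[[[0.0,-0.0,2.1],[0.0,0.001,-0.013]],[[0.1,-0.0,2.0],[0.0,0.001,-0.013]],[[0.0,-0.0,2.1],[0.0,0.001,-0.013]],[[0.1,-0.0,2.0],[0.0,0.001,-0.013]]]
end [0.6006 0.1382 0.0601]
```

```bash
python3 -m crank '[[[0,0,2.2],[0,0,-0.025]],[[0.1,0,2.2],[0,0,-0.025]],[[0,0,2.2],[0,0,0]],[[0,0,1.6],[0,0,0]],[[0,0,0],[0,0,0]]]'
python3 -m crank '[[[0,0,0],[0,0,0]],[[0,0,0],[0,0,0]],[[0,0,0],[0,0,0]],[[0,0,0],[0,0,0]]]' 0 40
python3 - <<'E'
from h import *
o=monitor.get_obs();d=o['tcp_pos']-box(0,.03,0);print(d[:2]@xb,d[:2]@yb,d[2],o['joints'][6],o['moment'])
y=Ro.from_rotvec(o['orientation']).as_matrix()[:,1];print(np.arctan2(y[1],y[0])-(PH+np.pi/2))
E
```

```text
clock: 11.65
tcp_pos: [0.5992, 0.1373, 0.0562]
orientation: [-0.549, -3.091, 0.003]
contact_force: [-0.7, -0.3, -0.3]
grip_width: 0.0447
gripper_force: 0.0
clock: 12.05
tcp_pos: [0.6018, 0.1408, 0.0599]
orientation: [0.546, 3.09, 0.008]
contact_force: [2.8, 4.9, -3.6]
grip_width: 0.0131
gripper_force: 42.6
-0.0006289916725838748 0.0007916986615577575 0.05993726588824699 0.2958554000752497 [ 0.95580224 -0.60458513  0.03160494]
-0.0076396056439742566
```

```bash
python3 -m crank '[[[0,0.2,0],[0,0,0]],[[0,0,0],[0,0,0.1]],[[0,0,0],[0,0,0.1]],[[0,0,0],[0,0,0.1]],[[0,0,0],[0,0,0.1]]]'
python3 -m crank '[[[0,0,0],[0,0,0.1]],[[0,0,0],[0,0,0.1]],[[0,0,0],[0,0,0.1]],[[0,0,0],[0,0,0.1]],[[0,0,0],[0,0,0.1]]]'
python3 -m crank '[[[0,0,0],[0,0,0.12]],[[0,0,0],[0,0,0.12]],[[0,0,0],[0,0,0.12]],[[0,0,0],[0,0,0]],[[0,0,0],[0,0,0]]]'
python3 - <<'E'
from h import *
o=monitor.get_obs();print(o['tcp_pos'],o['moment'],o['joints'][6])
y=Ro.from_rotvec(o['orientation']).as_matrix()[:,1];print(np.arctan2(y[1],y[0])-(PH+np.pi/2))
E
```

```text
clock: 12.55
tcp_pos: [0.6014, 0.1401, 0.0599]
orientation: [1.158, 2.919, -0.001]
contact_force: [-2.8, -1.4, 5.9]
grip_width: 0.0131
gripper_force: 44.0
clock: 13.05
tcp_pos: [0.6003, 0.1394, 0.0598]
orientation: [1.843, 2.543, -0.004]
contact_force: [-5.5, -3.5, 10.3]
grip_width: 0.0129
gripper_force: 45.7
clock: 13.55
tcp_pos: [0.5994, 0.1394, 0.0598]
orientation: [2.265, 2.176, -0.006]
contact_force: [-7.6, -3.2, 11.3]
grip_width: 0.0131
gripper_force: 44.9
[0.59941071 0.13938788 0.05976016] [-0.74071843  1.83239909  0.10119816] -0.8063118330204667
-1.2689300702604664
```

```bash
python3 -m crank '[[[0,0,0],[0,0,0]],[[0,0,0],[0,0,0]],[[0,0,0],[0,0,0]],[[0,0,0],[0,0,0]]]' 4.5
python3 -m crank '[[[0,0,-2],[0,0,0]],[[0,0,-3],[0,0,0]],[[0,0,-3.5],[0,0,0]],[[0,0,-4],[0,0,0]],[[0,0,-4],[0,0,0]]]'
python3 - <<'E'
from h import *
plan([(box(-.12,.03,.25),PH+np.pi/2-1.257,4)])
E
```

```text
clock: 13.95
tcp_pos: [0.6011, 0.1403, 0.0584]
orientation: [2.266, 2.176, 0.0]
contact_force: [0.1, -0.3, -0.2]
grip_width: 0.0452
gripper_force: 0.0
clock: 14.45
tcp_pos: [0.6006, 0.1402, 0.2246]
orientation: [-2.265, -2.176, 0.001]
contact_force: [-0.0, 0.3, 0.6]
grip_width: 0.0451
gripper_force: 0.0
[[[0.9,-2.8,-0.6],[-0.0,-0.0,-0.003]],[[0.9,-2.8,-0.7],[-0.0,-0.0,-0.003]],[[0.9,-2.9,-0.6],[-0.0,-0.0,-0.003]],[[0.9,-2.8,-0.6],[-0.0,-0.0,-0.003]]]
end [0.489  0.1801 0.2496]
```

```bash
python3 -m crank '[[[0.9,-2.8,-0.6],[0,0,0]],[[0.9,-2.8,-0.6],[0,0,0]],[[0.9,-2.8,-0.6],[0,0,0]],[[0.9,-2.8,-0.6],[0,0,0]],[[0,0,0],[0,0,0]]]'
python3 - <<'E'
from h import *
p,X=cloud('scene');cv2.imwrite('pics/s3.png',cv2.resize(cv2.cvtColor(p[130:290,170:350],cv2.COLOR_RGB2BGR),None,fx=3.5,fy=3.5,interpolation=cv2.INTER_CUBIC))
X=X.reshape(-1,3);d=X-box(0,.03,0)
L=np.c_[d[:,:2]@xb,d[:,:2]@yb,d[:,2]]
k=L[(np.hypot(L[:,0],L[:,1])<.03)&(L[:,2]>.074)&(L[:,2]<.09)];print(len(k),cv2.minAreaRect((k[:,:2]*1000).astype(np.float32)))
u,s,v=np.linalg.svd(k[:,:2]-k[:,:2].mean(0),full_matrices=False);print(np.degrees(np.arctan2(v[0,1],v[0,0])))
E
```

```text
clock: 14.95
tcp_pos: [0.4874, 0.1831, 0.2484]
orientation: [2.259, 2.182, 0.001]
contact_force: [1.1, 0.1, 0.3]
grip_width: 0.0447
gripper_force: 0.0
98 ((-1.5028889179229736, -1.0035858154296875), (13.953670501708984, 41.412841796875), 17.707088470458984)
-73.01389178765642
```

View pics/s3.png

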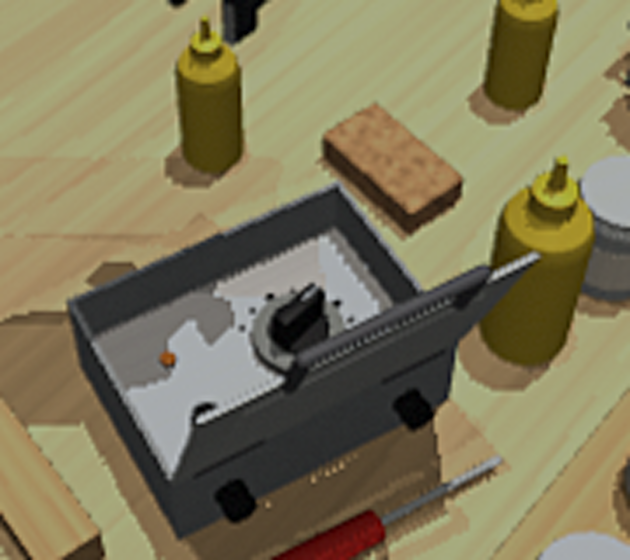

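The dial grip (300,315) is turned 72° clockwise (measured -73°). The white line now points to the +y side at (318,292). The cover stands open, the bottle at (540,270) is upright, and the robot is clear.

```bash
python3 -c "
from bench import r
print(r.hand_in())"
```

```text
the job is handed in; nothing more can be done
None
```

The cover rests fully open by itself, the dial is three clicks clockwise (measured about 73° against 72°), the glue bottle is still upright, and the job was handed in at about 15 s of the 48 s allowed.

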